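Set the press's stop cap a quarter turn off its seat and hold it

TASK

On the hand press, screw the knurled stop cap down (clockwise seen from above) until it bottoms out on its shoulder, then back it off a quarter turn. Finish while still gripping the cap there with the fingers, steady, so that a colleague could lock it; do not let go, and leave everything else on the counter where it lies.

Things in the scene. Friction and masses are not known exactly. Their poses are not given: they have to be found in the camera images.
- press: Green cast hand press bolted down, cannot move. Origin: centre of the underside of its base, 150 (own x) x 300 (own y) x 30 mm high. Column, head and ram at own y = -110 to -40 mm, up to 275 mm high; the steel lever on the -y side reaches 320 mm high, own x = 137, y = -157 mm. The stop post with the knurled cap stands free at own x = -20, y = +100 mm, nothing above it.
- seat (a point): Point on the vertical axis of the stop post, on its shoulder, 80 mm above the counter; fixed to the press, axes as the press. The post below is 34 mm in diameter, the threaded stud above it is hidden in the cap. The bottomed cap's underside lies at this height.
- cap: Steel knurled cap, already started on the stud of the stop post: 40 mm diameter, 30 mm tall, flat top with a brass index rib 18 x 4 x 3 mm from the centre to the rim along its own +x. Origin: centre of its underside, on the screw axis, z up. Rises 10 mm per turn (1.59 mm per rad) as it unscrews; cannot be pulled off. Turns with about 0.12 N m up to the hard stop at the shoulder.
- thread (a joint): Turn of the cap, rad: 0 = bottomed out hard on the shoulder, growing as it is unscrewed (counter-clockwise from above), at most 6.0. It starts somewhere between 2.0 and 3.8, and stays where it is left.
- plate_a: Bystander: nickel battery terminal plate 50 x 30 x 4 mm with a round 4 mm nub, lying on the press base between the post and the ram. Origin: centre of underside.
- plate_b: Bystander: second terminal plate, same form, lying on the press base near the column. Origin: centre of underside.
- coaster: Bystander: brown ceramic tile coaster 95 x 95 x 9 mm, on the counter on the robot's side of the press. Origin: centre of underside.
- punch: Bystander: brass punch with a wooden handle, 145 mm long, 24 mm thick, lying on the counter behind the press. Origin: on the counter where the handle meets the brass; the tip points to its own +x.
- calculator: Bystander: yellow plastic calculator 170 x 120 x 45 mm, left of the press. Origin: centre of underside.
- screwdriver: Bystander: screwdriver lying to the right of the press. Its origin lies on the counter; the blade points to its own +x.
- parts_tray: Bystander: open steel tray 80 x 100 x 35 mm, far right. Origin: centre of underside.
- oil_jar: Bystander: amber glass jar with a steel lid, 56 mm in diameter, 70 mm tall, far left. Origin: centre of underside.

How it is judged (in metres and radians):
On the way:
1. the cap is screwed down until it bottoms out (value of joint thread below 0.08 rad), for 0.1 s.
At the end, for the whole second after the job is handed in: After bottoming out (within 0.08 rad), the cap stands a quarter turn (1.57 rad, give or take 0.30) off the bottom, still, gripped round its side by the fingers with over 5 N (grasp point within 42 mm of the centre of its underside); every bystander within 20 mm of where it lay (value of joint thread between 1.27 and 1.87 rad and velocity of joint thread between -0.1 and 0.1 rad/s and contact force between the fingers and cap above 5 N and distance between the grasp point and cap below 0.042 m and distance of each of plate_a, plate_b, coaster, punch, calculator, screwdriver, parts_tray, oil_jar from where it was at the start of the episode below 0.02 m); the arm keeps its last pose, push and grip.
It fails at once if a bystander is pushed more than 20 mm (distance of any of plate_a, plate_b, coaster, punch, calculator, screwdriver, parts_tray, oil_jar from where it was at the start of the episode above 0.02 m).
It also fails if it takes over 54 s, if anything falls off the work surface, if the arm or the gripper's body presses on something with over 40 N, if the wrist force passes 120 N, or if a joint passes its speed limit or range.

ROBOT

A 6-joint arm with a two-finger parallel gripper is mounted at the origin on the work surface. World frame = base frame: x ahead of the robot, y to its left, z up, the work surface at z = 0. Lengths are in mm, angles in rad, forces in N, time in s.
With the tool pointing down it reaches from about 350 to 775 mm from the base axis. Payload 5.5 kg.
Tool frame: the origin (TCP) lies midway between the tips of the shut fingers; the grasp point (between the pads) lies robot.grip_point_offset behind it (robot.grip_point_offset is the distance from the TCP to the grasp point, in mm); z points along the fingers, y is the line along which they close (so a half turn about z gives the same grasp; the last joint's range is limited). The gripper opens to 85 mm and grips with 20 to 120 N. Pads are 22 mm wide; open, the fingers measure 114 mm over their backs; the gripper's body (76 mm by 85 mm) begins 54 mm behind the grasp point. The pads swing forward as they close: fully open they stand 13 mm farther back than shut.
Start: joints at [1, 0.313, 0.046, 1.304, 0, 1.431], TCP at [240.148, 522.495, 231.323] pointing down, gripper open.
Joint ranges: [-2.76, 2.76], [-0.86, 1.69], [-1.03, 1.26], [-2.2, 2.34], [-1.47, 1.5], [-3.14, 3.14]. Speed limits (rad/s): [2.57, 2.57, 3.14, 3.14, 3.14, 3.14].

INTERFACE

Orientations are given as a rotation vector (axis times angle).
In Python, from workcell import robot, optics, ticket, spotter gives the robot as it stands. The module is installed in compiled form; this text tells all that it offers.
- The arm moves only by the tool move_arm, never from a script. Its argument "plan" is text: rows parted by semicolons, each of 4 numbers parted by spaces: the shift along the tool's x, y, z normalised to -1 to 1, where 1 is 0.25 m, then the turn about the tool's z normalised to -1 to 1, where 1 is 2 pi rad. In form: dx dy dz yaw; .... A call has 1 to 20 rows; each row shifts and turns the commanded pose from where the row before left it, along the tool's axes as they then stand; what a row does not reach is not made up. A row lasts 1/12 s, in which the tool goes at most 41.7 mm and 7.16 degrees, less where a joint would pass 70% of its speed; a pose out of reach is approached as far as the arm can. A call with a number of a shift or a turn outside -1 to 1 is refused whole. A call with a gripper value outside its range is refused whole. "claw" is the opening, from 0 (shut) to 1 (fully open), set as the call begins (left out, the last holds). The fingers move at their own pace and stop on an object; "force" is the grip in N (left out, the last holds). Time passes only in rows, so rows that do not move let the fingers close. It gives the time, the measured TCP pose, the force, the opening and the grip force at its end, in the units of the state.
- robot.read_state(): the state, without advancing time (a new reading comes with each control period).
- optics.grab_frame(name): name is "scene" or "top"; returns a dict with "pixels" (384x512x3 uint8, red, green, blue), "z_map" (384x512 float32, mm along the optical axis (not along the pixel's ray), 0 where there is no reading), "fx", "fy", "cx", "cy" (pixels), "xyz" and "rotation" of the camera in the world. Camera axes: x right, y up, looking along -z (the intrinsics and any distortion apply to the point x, -y, -z); pixel columns grow to the right and rows downward; lengths in mm; the calibration is good to about 2 mm. A picture is of the moment at which its call begins.
- ticket.hand_in(): hands the job in; it is judged then, once.
Trained networks look in a picture, given as the dict that the camera call returned (one of the last four; its "shot" number tells which), for a name from the list of things; names that differ only in an ending like _2 or _b are one class to them, and where a whole thing is asked for, a point or a joint stands for the part that bears it (a point fixed in the world has none). Each returns a list of dicts, best first, with "conf" (0 to 1); they miss things now and then, are a little off and sometimes report something else, mostly with a low value. They report only what shows in the picture. A call takes as long as a camera call.
- spotter.regions_of(label, picture): "region" (384x512 bool, what is visible of it) and "point" ([row, column] in pixels, amid what is visible of it).
The state is a dict: "t": time; "joint_pos": joint angles; "joint_vel": joint speeds; "tau": joint torques, N m; "tcp_pos": TCP position; "tcp_rot": TCP orientation; "wrist_force": force on the tool from outside, world axes, zero at the start; "ft_torque": the same for the moment, N m; "finger_gap": finger opening in mm; "gripper_force": force on a finger pad.
Only numpy, scipy, OpenCV 4.12 (cv2) and the standard library are available. Lean on these libraries where they do the work, as an engineer would, in place of code of your own. Each camera call takes 0.05 s, during which the arm holds its last target. There are 200 camera calls.

## Working session

There is one attempt and no reset: what is moved stays moved. The work goes in short steps, Python scripts to look and compute and a tool call to move; the robot and the scene stay as the last step left them, time stands still between calls to the robot, and variables do not carry over. Pictures are saved under pics/ and viewed, at most 10 in all, crops included, and the job is handed in when it is done.

Besides the shell and the picture viewer there is one more tool, called after ">>>" as name(argument=value, ...) on one line, values as JSON. move_arm: Moves the arm, as the interface text tells. Scaled input: -1 to 1 covers 0.25 m each way for a shift and 2 pi rad each way for a turn. Its arguments: {"type":"object","properties":{"plan":{"type":"string"},"claw":{"type":"number"},"force":{"type":"number"}},"required":["plan"]}

```bash
mkdir -p pics
cat > h.py <<'E'
import numpy as np, cv2
from scipy.spatial.transform import Rotation as R
from workcell import robot, optics, ticket, spotter
def rotm(f):
    r=np.array(f["rotation"]); return r if r.shape==(3,3) else R.from_rotvec(r).as_matrix()
def cloud(f):
    z=f["z_map"]; v,u=np.mgrid[:384,:512]
    p=np.stack([(u-f["cx"])/f["fx"]*z,-(v-f["cy"])/f["fy"]*z,-z],-1)
    w=p@rotm(f).T+np.array(f["xyz"]); w[z==0]=np.nan
    return w
E
python3 - <<'E'
from h import *
print(robot.read_state(), robot.grip_point_offset)
ims=[]
for n in("scene","top"):
    f=optics.grab_frame(n); print(n,[ (k,f[k]) for k in f if k not in("pixels","z_map")])
    w=cloud(f); ims.append(f["pixels"])
    for l in("cap","press","plate_a","coaster","calculator","parts_tray","oil_jar","punch","screwdriver"):
        for r in spotter.regions_of(l,f)[:2]:
            q=w[r["region"]]; q=q[~np.isnan(q[:,0])]
            print(l,round(r["conf"],2),r["point"],len(q),np.percentile(q,[3,50,97],axis=0).round().tolist() if len(q) else'')
    np.savez(n+".npz",w=w,px=f["pixels"])
    cv2.imwrite(f"pics/{n}.png",cv2.cvtColor(f["pixels"],cv2.COLOR_RGB2BGR))
E
```

```text
{'t': 0.0, 'joint_pos': array([1.00035107e+00, 3.13998957e-01, 4.49871350e-02, 1.30361821e+00,
       2.23067330e-06, 1.43122159e+00]), 'joint_vel': array([-9.78447681e-05,  1.42683136e-03,  5.54288514e-05, -8.33766792e-04,
       -1.49367971e-03,  1.98578906e-05]), 'tau': array([ 8.70808049e-05, -4.80629826e+01,  2.98531544e+01,  1.94674870e-02,
       -1.29602954e-04, -2.77584599e-05]), 'tcp_pos': array([239.86976905, 522.01116642, 230.41304235]), 'tcp_rot': array([-6.71449617e-01, -3.06834400e+00,  2.69899879e-03]), 'wrist_force': array([-0.04030032, -1.14307514,  0.45454326]), 'ft_torque': array([-0.03400312, -0.00362069,  0.04966488]), 'gripper_force': 0.0, 'finger_gap': 85.1884291370095} 18.700000000000003
scene [('fx', 375.1976601299547), ('fy', 375.1976601299547), ('cx', 249.28324619913462), ('cy', 199.16060463327054), ('xyz', array([1085.773418  ,  -71.17129613,  843.29294085])), ('rotation', array([0.47608384, 0.43054859, 1.4560867 ])), ('shot', 1)]
cap 0.51 [185.4, 284.0] 277 [[557.0, 38.0, 90.0], [580.0, 55.0, 113.0], [592.0, 73.0, 117.0]]
press 0.65 [197.6, 223.2] 8425 [
[... 1906 characters left out ...]
lator 0.91 [222.4, 112.7] 3110 [[409.0, 302.0, 16.0], [488.0, 358.0, 31.0], [566.0, 419.0, 46.0]]
parts_tray 0.85 [161.5, 401.8] 1277 [[644.0, -463.0, 1.0], [689.0, -418.0, 6.0], [727.0, -362.0, 35.0]]
oil_jar 0.88 [134.7, 151.7] 466 [[710.0, 250.0, 13.0], [728.0, 270.0, 67.0], [756.0, 296.0, 72.0]]
oil_jar 0.59 [191.4, 226.3] 237 [[552.0, 36.0, 98.0], [569.0, 54.0, 113.0], [587.0, 73.0, 116.0]]
punch 0.67 [157.5, 277.4] 240 [[658.0, -109.0, 1.0], [680.0, -74.0, 19.0], [709.0, -15.0, 25.0]]
punch 0.36 [265.1, 410.5] 414 [[350.0, -429.0, 7.0], [399.0, -415.0, 22.0], [447.0, -406.0, 28.0]]
screwdriver 0.55 [265.2, 410.6] 512 [[348.0, -429.0, 11.0], [404.0, -414.0, 21.0], [523.0, -407.0, 28.0]]
```

Run:
```python
from h import *
ims=[]
for n,(r,c) in(("scene",(185,284)),("top",(190,227))):
    d=np.load(n+".npz"); w=d["w"]
    m=(w[...,2]>108)&(w[...,2]<125)&(abs(w[...,0]-570)<45)&(abs(w[...,1]-54)<45)
    q=w[m]; (x,y),rad=cv2.minEnclosingCircle(q[:,:2].astype(np.float32))
    print(n,len(q),x,y,rad,np.percentile(q[:,2],[10,30,50,70,90,97]).round(1))
    p=cv2.cvtColor(d["px"],cv2.COLOR_RGB2BGR)
    a=p[r-25:r+25,c-25:c+25]; ims.append(cv2.resize(a,(400,400),interpolation=cv2.INTER_CUBIC))
cv2.imwrite("pics/c1.png",np.hstack(ims))
cv2.imwrite("pics/c2.png",cv2.resize(cv2.cvtColor(np.load("top.npz")["px"],cv2.COLOR_RGB2BGR)[100:292,130:386],(800,600)))
```

```text
scene 200 571.7566528320312 56.40024185180664 20.691665649414062 [111.3 113.1 113.9 114.6 116.  117.3]
top 213 569.879150390625 55.70878219604492 20.555561065673828 [110.9 112.3 113.1 113.9 115.3 116.4]
```

View pics/c1.png

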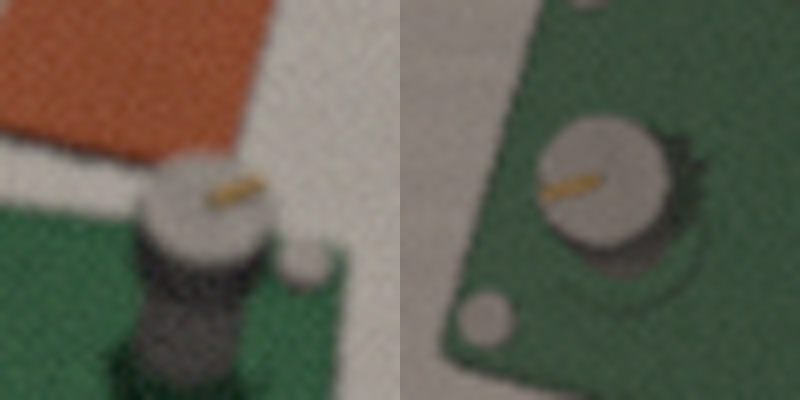

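View pics/c2.png

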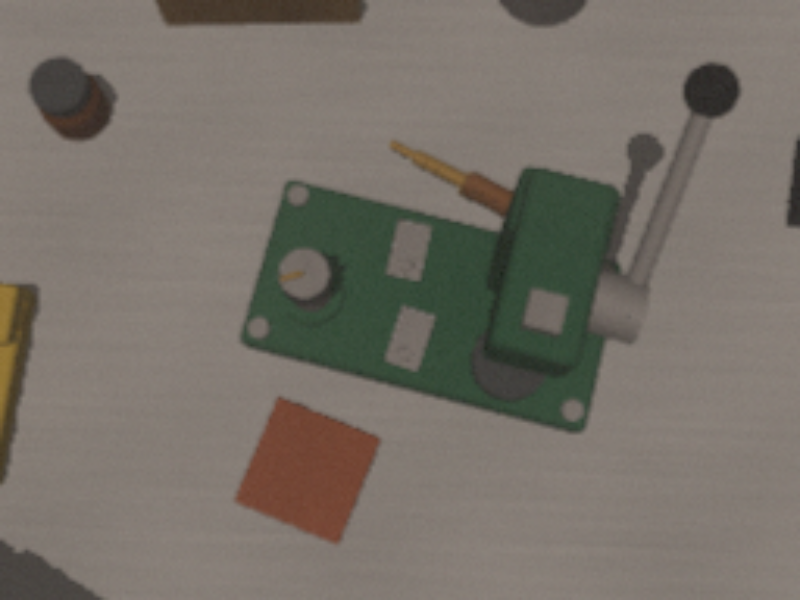

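The cap is a steel disc at about (570, 190) in the left crop and (605, 180) in the right. Its rib points roughly along world +y. The cap centre is near (571, 56), with its top at about z 114, which means the underside is at about 84 and fits the expected height. The space around it is clear.

```bash
cat >> h.py <<'E'
def go(x,y,z,n):
    s=robot.read_state(); M=R.from_rotvec(s["tcp_rot"]).as_matrix()
    d=M.T@(np.array([x,y,z])-s["tcp_pos"])
    print("t",s["t"],"j6",s["joint_pos"][5],"d_tool mm",d.round(1),"per row",(d/250/n).round(4)); print(M.round(3))
E
python3 -c "
from h import *
go(571,56,200,19)"
```

```text
t 1.0 j6 1.4311971653765192 d_tool mm [-495.4 -285.7   31.3] per row [-0.1043 -0.0602  0.0066]
[[-0.909  0.418  0.   ]
 [ 0.418  0.909  0.   ]
 [ 0.     0.    -1.   ]]
```

>>> move_arm(plan="-0.1043 -0.0602 0.0066 0;-0.1043 -0.0602 0.0066 0;-0.1043 -0.0602 0.0066 0;-0.1043 -0.0602 0.0066 0;-0.1043 -0.0602 0.0066 0;-0.1043 -0.0602 0.0066 0;-0.1043 -0.0602 0.0066 0;-0.1043 -0.0602 0.0066 0;-0.1043 -0.0602 0.0066 0;-0.1043 -0.0602 0.0066 0;-0.1043 -0.0602 0.0066 0;-0.1043 -0.0602 0.0066 0;-0.1043 -0.0602 0.0066 0;-0.1043 -0.0602 0.0066 0;-0.1043 -0.0602 0.0066 0;-0.1043 -0.0602 0.0066 0;-0.1043 -0.0602 0.0066 0;-0.1043 -0.0602 0.0066 0;-0.1043 -0.0602 0.0066 0;0 0 0 0", claw=1, force=60)

```text
t: 2.67
tcp_pos: [573.9, 51.5, 199.3]
tcp_rot: [0.678, 3.065, -0.002]
wrist_force: [0.0, -1.1, 0.8]
finger_gap: 85.4
gripper_force: 0.0
```

```bash
python3 -c "
from h import *
print(robot.read_state()['tcp_pos'],robot.read_state()['joint_pos'])
go(571,56,150,1)"
```

```text
[573.88414052  51.54183184 199.25840246] [-0.04893789  0.32462507 -0.01664994  1.22769185 -0.00148702  0.38662102]
t 2.6667 j6 0.3866210175089008 d_tool mm [ 4.6  2.9 49.2] per row [0.0184 0.0114 0.197 ]
[[-0.907  0.422  0.002]
 [ 0.422  0.907 -0.002]
 [-0.002 -0.001 -1.   ]]
```

>>> move_arm(plan="0 0 0 -0.0195;0 0 0 -0.0195;0 0 0 -0.0195;0 0 0 -0.0195;0 0 0 -0.0195;0 0 0 -0.0195;0 0 0 -0.0195;0 0 0 -0.0195;0 0 0 -0.0195;0 0 0 -0.0195;0 0 0 -0.0195;0 0 0 -0.0195;0 0 0 -0.0195;0 0 0 -0.0195;0 0 0 -0.0195;0 0 0 -0.0195;0 0 0 -0.0195;0 0 0 -0.0195;0 0 0 -0.0195;0 0 0 0")

```text
t: 4.33
tcp_pos: [570.6, 56.2, 200.0]
tcp_rot: [-2.556, 1.827, 0.0]
wrist_force: [0.6, 0.5, 0.1]
finger_gap: 85.2
gripper_force: 0.0
```

```bash
python3 -c "
from h import *
f=optics.grab_frame('scene');cv2.imwrite('pics/s2.png',cv2.resize(cv2.cvtColor(f['pixels'],cv2.COLOR_RGB2BGR)[100:250,190:390],(800,600)))
print(robot.read_state()['tcp_pos'],robot.read_state()['joint_pos'])
go(571,56,77,1)"
```

```text
[570.6318481   56.18206823 199.99981555] [-4.19362754e-02  3.20420005e-01 -2.07279406e-02  1.22973405e+00
  1.85989245e-04 -1.93696541e+00]
t 4.3833 j6 -1.9369654098782494 d_tool mm [  0.3  -0.3 123. ] per row [ 0.0013 -0.0012  0.492 ]
[[ 0.319 -0.948 -0.   ]
 [-0.948 -0.319  0.   ]
 [-0.     0.    -1.   ]]
```

View pics/s2.png

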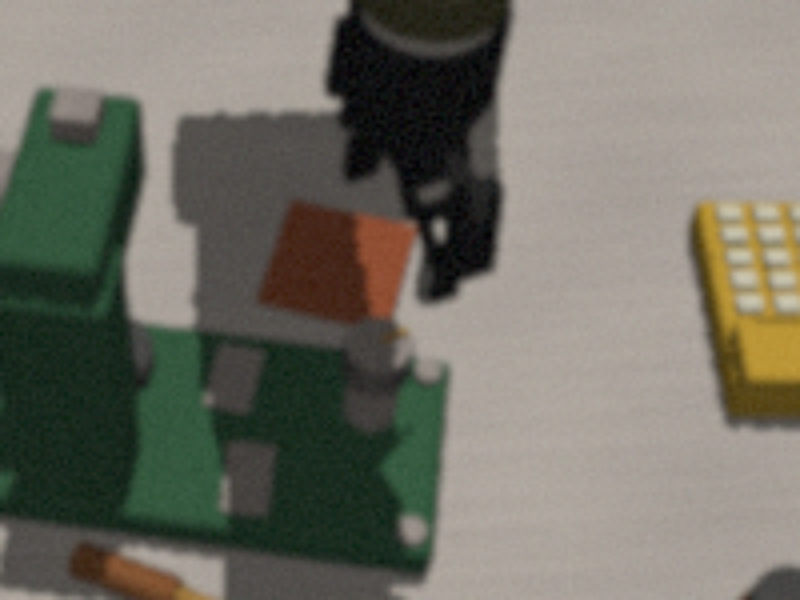

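The gripper is directly above the cap (cap at about (380, 350) in the picture), with nothing in the way, so I'll descend and close.

>>> move_arm(plan="0 0 0.06 0;0 0 0.06 0;0 0 0.06 0;0 0 0.06 0;0 0 0.06 0;0 0 0.06 0;0 0 0.06 0;0 0 0.04 0;0 0 0.032 0;0 0 0 0;0 0 0 0;0 0 0 0")

```text
t: 5.38
tcp_pos: [571.5, 55.8, 77.7]
tcp_rot: [-2.552, 1.831, -0.002]
wrist_force: [-0.1, -0.1, 0.4]
finger_gap: 85.4
gripper_force: 0.0
```

>>> move_arm(plan="0 0 0 0;0 0 0 0;0 0 0 0;0 0 0 0;0 0 0 0;0 0 0 0;0 0 0 0;0 0 0 0;0 0 0 0;0 0 0 0;0 0 0 0;0 0 0 0", claw=0, force=60)

```text
t: 6.38
tcp_pos: [570.9, 55.7, 77.6]
tcp_rot: [-2.553, 1.831, -0.001]
wrist_force: [-2.7, -0.9, 5.7]
finger_gap: 38.9
gripper_force: 59.7
```

```bash
python3 -c "
from h import *
s=robot.read_state();print(s)
f=optics.grab_frame('scene');cv2.imwrite('pics/s3.png',cv2.resize(cv2.cvtColor(f['pixels'],cv2.COLOR_RGB2BGR)[130:230,220:353],(800,600)))"
```

```text
{'t': 6.3833, 'joint_pos': array([-4.26221082e-02,  4.00374121e-01, -2.18880587e-01,  9.51048448e-01,
       -1.32461190e-04, -1.93963189e+00]), 'joint_vel': array([-0.00083794,  0.00081195, -0.00018181, -0.00116186,  0.00126451,
        0.00073085]), 'tau': array([ 2.03150497e-01, -4.66762912e+01,  2.59454137e+01, -9.52013098e-01,
        1.82716087e-01, -4.19917895e-03]), 'tcp_pos': array([570.93279801,  55.68381396,  77.5848762 ]), 'tcp_rot': array([-2.55255559e+00,  1.83113703e+00, -7.62055607e-04]), 'wrist_force': array([-2.69902346, -0.91936275,  5.69074462]), 'ft_torque': array([-0.15090823,  0.42739653, -0.05364091]), 'gripper_force': 59.66274082660675, 'finger_gap': 38.896211744880716}
```

View pics/s3.png

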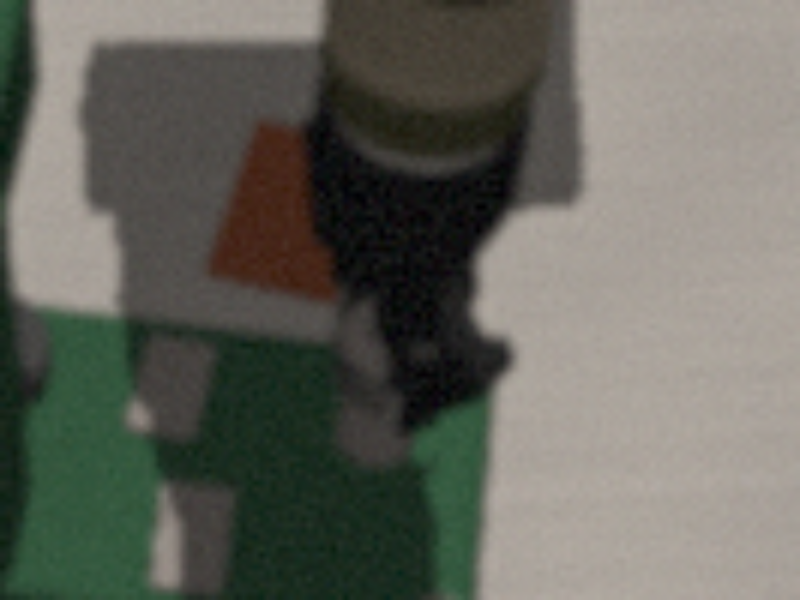

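The grip is good: the gap is 39 mm at 60 N and the cap sits between the pads. Now I'll screw down, following the pitch in z.

>>> move_arm(plan="0 0 0.0006 0.015;0 0 0.0006 0.015;0 0 0.0006 0.015;0 0 0.0006 0.015;0 0 0.0006 0.015;0 0 0.0006 0.015;0 0 0.0006 0.015;0 0 0.0006 0.015;0 0 0.0006 0.015;0 0 0.0006 0.015;0 0 0.0006 0.015;0 0 0.0006 0.015;0 0 0.0006 0.015;0 0 0.0006 0.015;0 0 0.0006 0.015;0 0 0 0;0 0 0 0")

```text
t: 7.85
tcp_pos: [570.6, 55.8, 75.3]
tcp_rot: [0.752, -3.05, -0.0]
wrist_force: [-3.8, -0.0, 6.5]
finger_gap: 38.9
gripper_force: 59.6
```

```bash
cat >> h.py <<'E'
def st():
    s=robot.read_state(); M=R.from_rotvec(s["tcp_rot"]).as_matrix()
    print("t %.2f"%s["t"],s["tcp_pos"].round(2),"yaw %.4f"%np.arctan2(M[1,0],M[0,0]),"j6 %.4f tau6 %.3f"%(s["joint_pos"][5],s["tau"][5]),"F",s["wrist_force"].round(2),"T",s["ft_torque"].round(3),s["gripper_force"])
E
python3 -c "
from h import *
st()"
```

```text
t 7.85 [570.56  55.81  75.3 ] yaw -2.6583 j6 -0.5257 tau6 0.138 F [-3.83 -0.03  6.51] T [-0.092  0.629  0.029] 59.621835350990295
```

>>> move_arm(plan="0 0 0.0005 0.012;0 0 0.0005 0.012;0 0 0.0005 0.012;0 0 0.0005 0.012;0 0 0 0;0 0 0 0")

```text
t: 8.35
tcp_pos: [570.5, 55.9, 74.8]
tcp_rot: [0.285, -3.128, -0.0]
wrist_force: [-3.9, 0.8, 7.4]
finger_gap: 38.8
gripper_force: 59.6
```

```bash
python3 -c "
from h import *
st()"
```

```text
t 8.35 [570.54  55.9   74.82] yaw -2.9599 j6 -0.2241 tau6 0.071 F [-3.9   0.82  7.38] T [-0.014  0.578 -0.044] 59.63769793510437
```

>>> move_arm(plan="0 0 0.0005 0.012;0 0 0.0005 0.012;0 0 0.0005 0.012;0 0 0.0005 0.012;0 0 0 0;0 0 0 0")

```text
t: 8.85
tcp_pos: [570.5, 56.0, 74.3]
tcp_rot: [-0.188, -3.136, -0.001]
wrist_force: [-3.1, 0.5, 6.5]
finger_gap: 38.8
gripper_force: 59.7
```

```bash
python3 -c "
from h import *
st()"
```

```text
t 8.85 [570.55  55.98  74.33] yaw 3.0217 j6 0.0775 tau6 0.066 F [-3.09  0.46  6.5 ] T [-0.006  0.693  0.032] 59.66129779815674
```

>>> move_arm(plan="0 0 0.0005 0.012;0 0 0.0005 0.012;0 0 0.0005 0.012;0 0 0.0005 0.012;0 0 0 0;0 0 0 0")

```text
t: 9.35
tcp_pos: [572.0, 55.4, 74.2]
tcp_rot: [0.652, 3.07, -0.001]
wrist_force: [0.2, -2.6, 6.8]
finger_gap: 38.4
gripper_force: 59.9
```

```bash
python3 -c "
from h import *
st()"
```

```text
t 9.35 [572.01  55.45  74.19] yaw 2.7231 j6 0.3761 tau6 1.475 F [ 0.24 -2.58  6.8 ] T [-0.506  0.132  1.44 ] 59.900906682014465
```

>>> move_arm(plan="0 0 0.0005 0.012;0 0 0.0005 0.012;0 0 0.0005 0.012;0 0 0.0005 0.012;0 0 0 0;0 0 0 0")

```text
t: 9.85
tcp_pos: [572.3, 54.7, 73.9]
tcp_rot: [1.111, 2.935, -0.001]
wrist_force: [0.6, -3.0, 6.9]
finger_gap: 38.8
gripper_force: 60.4
```

```bash
python3 -c "
from h import *
st()"
```

```text
t 9.85 [572.28  54.73  73.91] yaw 2.4179 j6 0.6805 tau6 0.103 F [ 0.57 -2.97  6.86] T [-0.754  0.151  0.03 ] 60.38826406002045
```

>>> move_arm(plan="0 0 0 0.01;0 0 0 0.01;0 0 0 0")

```text
t: 10.1
tcp_pos: [571.9, 54.8, 73.8]
tcp_rot: [1.295, 2.859, -0.002]
wrist_force: [-0.5, -3.6, 6.4]
finger_gap: 38.5
gripper_force: 60.6
```

```bash
python3 -c "
from h import *
st()"
```

```text
t 10.10 [571.94  54.76  73.84] yaw 2.2908 j6 0.8077 tau6 0.780 F [-0.55 -3.57  6.42] T [-0.74   0.219  0.341] 60.55157661437988
```

>>> move_arm(plan="0 0 0 0.01;0 0 0 0.01;0 0 0 0")

```text
t: 10.35
tcp_pos: [571.7, 54.9, 73.8]
tcp_rot: [1.472, 2.772, -0.001]
wrist_force: [-1.2, -3.1, 6.7]
finger_gap: 38.8
gripper_force: 60.7
```

```bash
python3 -c "
from h import *
st()"
```

```text
t 10.35 [571.67  54.85  73.76] yaw 2.1653 j6 0.9332 tau6 0.905 F [-1.18 -3.11  6.71] T [-0.691  0.351  0.335] 60.709147453308105
```

Torque jumped from about 0.05 to 1.4 N m after about 2.1 rad, which matches the measured height. The pads then slipped against the hard stop, so the cap is bottomed. I'll raise the grip, press it home once more, then back off.

>>> move_arm(plan="0 0 0 0;0 0 0 0;0 0 0 0;0 0 0 0.006;0 0 0 0.006;0 0 0 0;0 0 0 0", claw=0, force=100)

```text
t: 10.93
tcp_pos: [571.6, 54.8, 73.9]
tcp_rot: [1.565, 2.72, -0.003]
wrist_force: [-2.2, -5.9, 8.2]
finger_gap: 37.9
gripper_force: 99.2
```

```bash
python3 -c "
from h import *
st()"
```

```text
t 10.93 [571.59  54.8   73.86] yaw 2.0975 j6 1.0015 tau6 2.791 F [-2.23 -5.86  8.15] T [-1.007  0.412  2.754] 99.15997266769409
```

>>> move_arm(plan="0 0 -0.0006 -0.016;0 0 -0.0006 -0.016;0 0 -0.0006 -0.016;0 0 -0.0006 -0.016;0 0 -0.0006 -0.016;0 0 -0.0006 -0.016;0 0 -0.0006 -0.016;0 0 -0.0006 -0.016;0 0 -0.0006 -0.016;0 0 -0.0006 -0.016;0 0 -0.0007 -0.016;0 0 -0.0007 -0.016;0 0 -0.0007 -0.016;0 0 -0.0007 -0.016;0 0 -0.0007 -0.016;0 0 -0.0007 -0.016;0 0 0 0;0 0 0 0;0 0 0 0;0 0 0 0")

```text
t: 12.6
tcp_pos: [572.0, 56.7, 76.3]
tcp_rot: [-0.866, 3.017, 0.002]
wrist_force: [-1.4, 3.1, 5.6]
finger_gap: 38.4
gripper_force: 99.5
```

```bash
python3 -c "
from h import *
st()"
```

```text
t 12.60 [572.01  56.7   76.34] yaw -2.5822 j6 -0.6013 tau6 -0.012 F [-1.43  3.12  5.57] T [ 0.549  0.11  -0.   ] 99.47508931159973
```

```bash
python3 -c "
from h import *
ims=[]
for n,(r,c) in(('scene',(185,284)),('top',(190,227))):
    f=optics.grab_frame(n); ims.append(cv2.resize(cv2.cvtColor(f['pixels'],cv2.COLOR_RGB2BGR)[r-25:r+25,c-25:c+25],(400,400),interpolation=cv2.INTER_CUBIC))
cv2.imwrite('pics/e.png',cv2.convertScaleAbs(np.hstack(ims),alpha=1.6)); st()"
```

```text
t 12.70 [572.02  56.69  76.34] yaw -2.5822 j6 -0.6013 tau6 -0.012 F [-0.58  3.48  6.21] T [ 0.619  0.125 -0.016] 99.47555422782898
```

View pics/e.png

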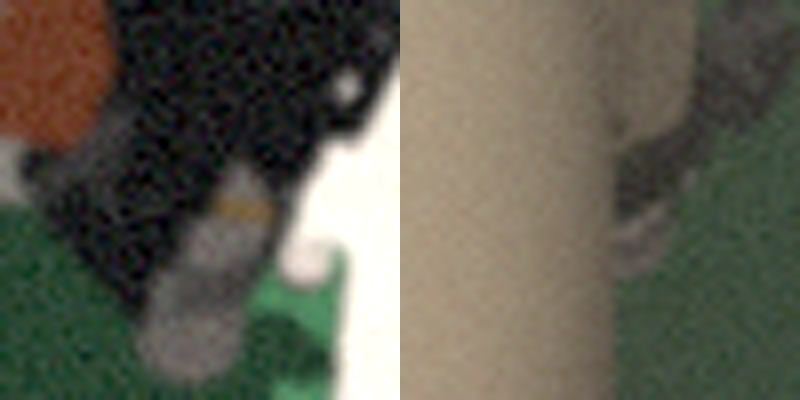

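In the scene crop, the rib at about (245, 210) now points about 0.6 rad clockwise of where it started. That is a thread of about 1.5–1.6 rad, which agrees with the measured back-off of 1.60 rad less a little wind-up. The cap is still held at 99 N and isn't moving.

```bash
python3 -c "
from h import *
print(ticket.hand_in())"
```

```text
the job is handed in; nothing more can be done
None
```

I screwed the cap down to its hard stop, backed it off about a quarter turn (1.60 rad measured at the gripper), and handed the job in with the fingers still gripping it steadily at about 99 N; no verdict came back.

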